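# Tidy the studio desk

## Robot

A 6-joint arm with a two-finger parallel gripper is mounted at the origin on the work surface. World frame = base frame: x ahead of the robot, y to its left, z up, the work surface at z = 0. Lengths are in m, angles in degrees, forces in N, time in s.
With the tool pointing down it reaches from about 0.3 to 0.75 m from the base axis. Payload 8.5 kg.
Tool frame: the origin (TCP) lies at the very end of the fingers, on their centre line; the grasp point (between the pads) lies env.grasp_offset behind it (env.grasp_offset is the distance from the TCP to the grasp point, in m); z points along the fingers, y is the line along which they close (so a half turn about z gives the same grasp; the last joint's range is limited). The gripper opens to 88 mm and grips with 3 to 60 N. Pads are 18 mm wide; open, the fingers measure 123 mm over their backs; the gripper's body (75 mm by 187 mm) begins 45 mm behind the grasp point.
Start: joints at [-78.283, 21.807, 74.336, -0, 83.858, -12.336], TCP at [0.224, -0.502, 0.203] pointing down, gripper open.
Joint ranges: [-178.18, 178.18], [-50.72, 133.34], [12.68, 142.11], [-81.47, 261.47], [9.98, 163.14], [-165.26, 165.26]. Speed limits (degrees/s): [136.94, 136.94, 180, 180, 180, 180].

## Interface

Orientations are given as [roll, pitch, yaw] about the fixed x, y, z axes, in that order (R = Rz(yaw) Ry(pitch) Rx(roll)).
In Python, from workcell import env gives the robot as it stands.
- The arm moves only by the tool send_rows, never from a script. Its argument "increments" is a list of rows, each a list of 4 numbers: the shift along the tool's x, y, z in normalised numbers (1 is 0.4 m), then the turn about the tool's z in parts of the range, where 1.0 means 90 degrees. In form: [[x, y, z, yaw], ...]. A call has 1 to 5 rows; each row is the pose to reach, as a shift and turn from the pose commanded when the call began, along the tool's axes at that moment; what a row does not reach only later rows make up. A row lasts 1/10 s, in which the tool goes at most 50 mm and 8.59 degrees, less where a joint would pass 70% of its speed; a pose out of reach is approached as far as the arm can. No shift or turn number may pass 1 either way. A call with a gripper value outside its range is refused whole. "gripper" is the opening, from -1 (shut) to 1 (fully open), set as the call begins (left out, the last holds). The fingers move at their own pace and stop on an object; the grip force is fixed at half the most. Time passes only in rows, so rows that repeat a pose let the fingers close. It gives the time, the measured TCP pose, the force, the opening and the grip force at its end, in the units of the state.
- env.observe(): the state, without advancing time (a new reading comes with each control period).
- env.grab_frame(name): name is "side" or "top"; returns the picture (384x512x3 uint8, red, green, blue); there is no depth.
- env.calibration(name): a dict with "mtx" (3x3 intrinsics, pixels), "k1" (the pictures are not rectified: a ray, as slopes to the right and down, at radius r is drawn at 1 + k1 r^2 times it, then the intrinsics apply), "R" (3x3) and "t" (3): a world point X has camera coordinates R X + t. Camera axes: x right, y down, z forward; pixel columns grow to the right and rows downward; lengths in m; the calibration is good to about 2 mm. A picture is of the moment at which its call begins. calibration takes no time and is no camera call.
- env.hand_in(): hands the job in; it is judged then, once.
Trained networks look in the newest picture that a camera, given by its name, has taken for a name from the list of things; names that differ only in an ending like _2 or _b are one class to them, and where a whole thing is asked for, a point or a joint stands for the part that bears it (a point fixed in the world has none). Each returns a list of dicts, best first, with "score" (0 to 1); they miss things now and then, are a little off and sometimes report something else, mostly with a low value. They report only what shows in the picture. A call takes as long as a camera call. They do not tell look-alikes from the thing itself.
- env.cut_out(target, camera): "pixels" (384x512 bool, what is visible of it) and "extent" ([left, top, right, bottom] in pixels, round what is visible of it).
- env.pinpoint(target, camera): "position" ([column, row] in pixels: a listed point, or the origin of a listed thing).
The state is a dict: "time": time; "q": joint angles; "joint_vel": joint speeds; "joint_torque": joint torques, N m; "ee_pos": TCP position; "ee_rot": TCP orientation; "wrist_force": force on the tool from outside, world axes, zero at the start; "torque": the same for the moment, N m; "width": opening from 0.0 (shut) to 1.0 (fully open); "grip_force": force on a finger pad.
Only numpy, scipy, OpenCV 4.12 (cv2) and the standard library are available. Lean on these libraries where they do the work, as an engineer would, in place of code of your own. Each camera call takes 0.05 s, during which the arm holds its last target. There are 200 camera calls.

## Task

Tidy the studio desk: stand each ink bottle in the round holder whose ring has the colour of its cap, slip the roll of tape over the steel post so that it lies flat on the black base, and lay the red crayon box the right way up, lengthwise, flat on the floor of the white tray. The bottles are glass, so keep them upright and set them down rather than letting them drop, and leave the thread spool and the paint tub where they are.

Things in the scene. Friction and masses are not known exactly. Their poses are not given: they have to be found in the camera images.
- blue_ink: loose ink bottle: upright amber glass cylinder 36 mm in diameter and 48 mm high with a paper label, above it a narrowing shoulder to 56 mm, then a blue screw cap 25 mm in diameter, 74 mm high in all; about 90 g. Origin: centre of its underside, z up along the bottle
- yellow_ink: loose ink bottle: upright amber glass cylinder 36 mm in diameter and 48 mm high with a paper label, above it a narrowing shoulder to 56 mm, then a yellow screw cap 25 mm in diameter, 74 mm high in all; about 90 g. Origin: centre of its underside, z up along the bottle
- tape_roll: loose roll of off-white paper tape lying flat: ring 60 mm outside diameter, 40 mm hole, 25 mm high, about 60 g. Origin: centre of its underside, on the axis of the hole, z up
- crayon_box: loose closed red box with a thin white band round it, 64 mm long (x) by 34 mm wide (y) by 34 mm high, about 80 g; its two ends are alike. Origin: centre of its underside, z up
- blue_stand: fixed round holder for the blue-capped bottle: a blue ring 74 mm in diameter and 14 mm high around a round recess 56 mm in diameter with a cork-brown floor 5 mm above the desk (9 mm deep). Origin: centre of its underside, on the desk, z up
- yellow_stand: fixed round holder for the yellow-capped bottle: a yellow ring 74 mm in diameter and 14 mm high around a round recess 56 mm in diameter with a cork-brown floor 5 mm above the desk (9 mm deep). Origin: centre of its underside, on the desk, z up
- tape_post: fixed tape holder: round black base 80 mm in diameter and 10 mm high with an upright steel post 16 mm in diameter in its middle, its tapered top 48 mm above the desk. Origin: centre of the underside of the base, on the desk, z up along the post
- box_tray: fixed shallow plain white tray, outside 92 mm (x) by 62 mm (y), walls 4 mm thick and 12 mm high, inside 84 by 54 mm, its floor 4 mm above the desk. Origin: centre of its underside, on the desk; the long side lies along x, z up
- thread_spool: loose bystander, to be left alone: upright spool of golden thread with dark wooden foot and top, 44 mm in diameter, 76 mm high. Origin: centre of its underside
- paint_tub: loose bystander, to be left alone: open white tub with green paint inside, 64 mm in diameter, 40 mm high. Origin: centre of its underside
Mind the look-alikes: they are no part of the job. Several things look just like the crayon_box: the one meant starts nearest to the robot's base.

How it is judged:
By the outcome, as a careful person would: the job done as asked, in the order asked, and still so for the second after the job is handed in, with the robot touching nothing.
It also fails if it takes over 120 s, if anything falls off the work surface, if the arm or the gripper's body presses on something with over 40 N, if the wrist force passes 120 N, or if a joint passes its speed limit or range.

## Working session

There is one attempt and no reset: what is moved stays moved. The work goes in short steps, Python scripts to look and compute and a tool call to move; the robot and the scene stay as the last step left them, time stands still between calls to the robot, and variables do not carry over. Pictures are saved under pics/ and viewed, at most 16 in all, crops included, and the job is handed in when it is done.

Besides the shell and the picture viewer there is one more tool, called after ">>>" in YAML: its name, and indented under it one key for each argument. send_rows: Moves the arm, as the interface text tells. Its arguments: {"type":"object","properties":{"increments":{"type":"array"},"gripper":{"type":"number"}},"required":["increments"]}

```bash
ls; mkdir -p pics; cat > h.py <<'E'
import numpy as np, cv2
from workcell import env
def ray(cam,px):
    c=env.calibration(cam);K=np.array(c["mtx"]);k=c["k1"];R=np.array(c["R"]);t=np.array(c["t"])
    d=np.linalg.solve(K,[px[0],px[1],1.])[:2];u=d.copy()
    for _ in range(30): u=d/(1+k*(u@u))
    return -R.T@t, R.T@np.array([u[0],u[1],1.])
def at_z(cam,px,z):
    o,v=ray(cam,px); return o+v*(z-o[2])/v[2]
def proj(cam,X):
    c=env.calibration(cam);p=np.array(c["R"])@np.array(X)+np.array(c["t"]);u=p[:2]/p[2]
    u=u*(1+c["k1"]*(u@u)); return (np.array(c["mtx"])@[u[0],u[1],1])[:2]
def shot(cam,name):
    f=env.grab_frame(cam); cv2.imwrite(f"pics/{name}.png",f[:,:,::-1]); return f
E
python3 - <<'E'
from h import *
print(env.grasp_offset, env.observe())
for c in("top","side"):
    shot(c,c+"0"); k=env.calibration(c); print(c,ray(c,(256,192)),k["mtx"][0],k["k1"])
for n in "blue_ink yellow_ink tape_roll crayon_box blue_stand yellow_stand tape_post box_tray thread_spool paint_tub".split():
    for c in("top","side"):
        for d in env.pinpoint(n,c)[:5]:
            print(n,c,round(d["score"],2),np.round(d["position"],1),np.round(at_z(c,d["position"],0),3)[:2])
E
```

```text
pics
0.0187 {'time': 0.0, 'q': array([-7.82832922e+01,  2.18401360e+01,  7.43846287e+01, -4.02615852e-04,
        8.38587175e+01, -1.23356762e+01]), 'joint_vel': array([-0.07160595, -0.06532282,  0.10317261, -0.03286512,  0.01047761,
       -0.03511435]), 'joint_torque': array([-7.06300525e-04, -4.37940359e+01, -2.24550587e+01,  7.12880585e-02,
        3.53998994e-02, -1.05813861e-04]), 'ee_pos': array([ 0.22409135, -0.50190907,  0.20234655]), 'ee_rot': array([-1.79918360e+02, -1.74440265e-02,  2.40524149e+01]), 'wrist_force': array([-0.19984391, -0.50905502, -1.70752624]), 'torque': array([-0.00195759,  0.02719585, -0.03373868]), 'grip_force': 0.0, 'width': 0.9998253834597913}
top (array([0.38955786, 0.00648468, 1.07152219]), array([ 0.14343536,  0.00134747, -0.99006021])) [392.22147203   0.         265.65719234] -0.021975041442819778
side (array([-0.12972525,  1.14498032,  1.04201347]), array([ 0.40754848, -0.69944126, -0.58715958])) [479.85227846   0.         256.00145089] -0.014082168896122906
blue_ink top 0.75 [193.4 225.6] [0.447 0.175]
blue_ink side 0.48 [253.7 249.8] [0.439 0
[... 539 characters left out ...]
21 -0.112]
crayon_box side 0.54 [274.5 220.4] [0.455 0.012]
blue_stand top 0.72 [312.9 225.5] [ 0.457 -0.151]
blue_stand side 0.79 [296.7 192. ] [ 0.466 -0.177]
yellow_stand top 0.68 [204.6 163.2] [0.621 0.153]
yellow_stand side 0.86 [217.5 226.9] [0.6   0.144]
tape_post top 0.62 [148.7 165.4] [0.61  0.307]
tape_post side 0.73 [186.2 257.4] [0.599 0.316]
box_tray top 0.85 [145.3 219.3] [0.46  0.306]
box_tray side 0.92 [226.2 270.8] [0.462 0.299]
thread_spool top 0.65 [369.1 173.7] [ 0.607 -0.307]
thread_spool top 0.43 [253.5 224.5] [0.455 0.012]
thread_spool side 0.44 [278.6 162.2] [ 0.622 -0.321]
paint_tub top 0.9 [255.  179.6] [0.579 0.012]
paint_tub side 0.55 [240.9 203.2] [ 0.604 -0.009]
```

View pics/top0.png

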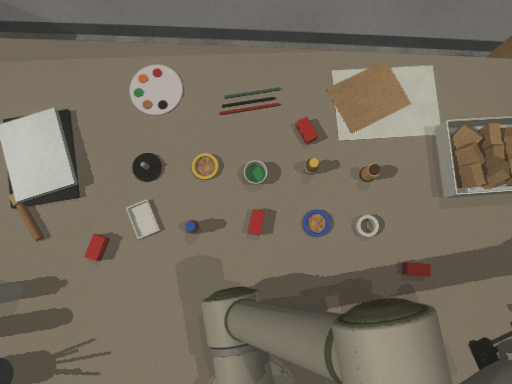

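View pics/side0.png

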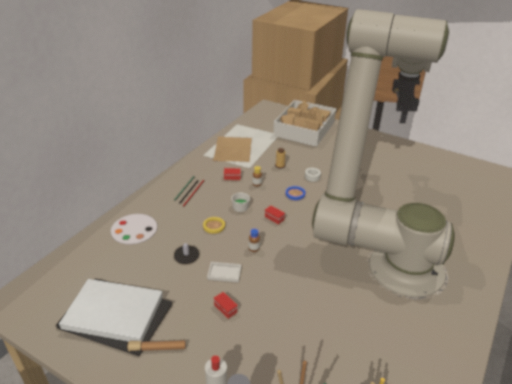

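Top picture: caps at about (191,226) blue and (314,162) yellow; rings at (317,223) blue and (205,166) yellow; tape (368,226), post (147,167), tray (144,219). The nearest red box is the one at (257,222). Next I'll measure more precisely.

```bash
cat > m.py <<'E'
from h import *
from scipy.optimize import least_squares
def ring(r,z,n=40): a=np.linspace(0,2*np.pi,n,endpoint=False); return np.c_[r*np.cos(a),r*np.sin(a),0*a+z]
def box(l,w,h): return np.array([[x,y,z] for x in(-l/2,l/2) for y in(-w/2,w/2) for z in(0,h)])
M=dict(ink=np.r_[ring(.018,0),ring(.018,.048),ring(.0125,.056),ring(.0125,.074)],tape_roll=np.r_[ring(.03,0),ring(.03,.025)],
 stand=np.r_[ring(.037,0),ring(.037,.014)],tape_post=np.r_[ring(.04,0),ring(.04,.01)],crayon_box=box(.064,.034,.034),box_tray=box(.092,.062,.012))
def sil(cam,P,s=4):
    p=np.array([proj(cam,q) for q in P]); return cv2.convexHull((p).astype(np.float32))[:,0]
def feat(poly):
    m=cv2.moments(poly.astype(np.float32)); c=np.array([m["m10"],m["m01"]])/m["m00"]
    return c,np.array([m["mu20"],m["mu11"],m["mu02"]])/m["m00"]
def fit(name,cams=("top","side"),near=None,lean=None):
    key=name if name in M else name.split("_")[1]; P=M[key]; obs={}
    for c in cams:
        for d in env.cut_out(name,c):
            k=d["pixels"].astype(np.uint8); cs,_=cv2.findContours(k,0,2)
            if not cs: continue
            h=max(cs,key=cv2.contourArea)[:,0].astype(float); 
            m=np.array(np.nonzero(k)).T[:,::-1].mean(0)
            if near is None or np.linalg.norm(at_z(c,m,.015)[:2]-near)<.06:
                hull=np.zeros(k.shape,np.uint8)
                cv2.fillConvexPoly(hull,cv2.convexHull(max(cs,key=cv2.contourArea)),1)
                q=np.array(np.nonzero(hull)).T[:,::-1].astype(float); cv=np.cov(q.T)-np.eye(2)/12*0
                obs[c]=(q.mean(0),np.array([cv[0,0],cv[0,1],cv[1,1]]),d["score"],k.sum()); break
    sq=len(P)==8
    def place(v,P=P):
        a=v[2] if sq else 0; R=np.array([[np.cos(a),-np.sin(a),0],[np.sin(a),np.cos(a),0],[0,0,1]]); return P@R.T+[v[0],v[1],0]
    def res(v,cc):
        o=[]
        for c in cc:
            f=feat(sil(c,place(v))); o+=list(f[0]-obs[c][0])
            if sq:
                s=np.trace(np.array([[f[1][0],0],[0,f[1][2]]])); s2=obs[c][1][0]+obs[c][1][2]
                o+=list((f[1]/s-obs[c][1]/s2)*10)
        return np.array(o)
    out={}
    for cc in [[c] for c in obs]+([list(obs)] if len(obs)>1 else []):
        x0=np.r_[at_z(cc[0],obs[cc[0]][0],.015)[:2] if near is None else near,0]
        b=min((least_squares(res,np.r_[x0[:2],a],args=(cc,),diff_step=1e-4,x_scale=[.01,.01,.2]) for a in ((0,.8,1.6,2.4) if sq else (0,))),key=lambda r:r.cost)
        v=b.x; out["+".join(cc)]=v
        print(name,cc,np.round(v[:2],4),round(np.degrees(v[2])%180,1) if sq else "", "res",np.round(np.abs(b.fun).max(),2),[round(obs[c][2],2) for c in cc])
    return out
E
python3 - <<'E'
from m import *
f=env.grab_frame("top");g=env.grab_frame("side")
for n in "blue_ink yellow_ink tape_roll blue_stand yellow_stand tape_post box_tray".split(): fit(n)
fit("crayon_box",near=np.array([.45,.01]))
a=cv2.resize(f[195:255,125:265],None,fx=5.7,fy=5.7,interpolation=2)[:290,:800]
b=cv2.resize(g[180:290,190:330],None,fx=5.7,fy=5.7,interpolation=2)[200:,:][:300,:800]
w=min(a.shape[1],b.shape[1]); cv2.imwrite("pics/c1.png",np.r_[a[:,:w],b[:,:w]][:,:,::-1])
E
```

```text
Traceback (most recent call last):
  File "m.py", line 39, in fit
    b=min((least_squares(res,np.r_[x0[:2],a],args=(cc,),diff_step=1e-4,x_scale=[.01,.01,.2]) for a in ((0,.8,1.6,2.4) if sq else (0,))),key=lambda r:r.cost)
  File "m.py", line 39, in <genexpr>
    b=min((least_squares(res,np.r_[x0[:2],a],args=(cc,),diff_step=1e-4,x_scale=[.01,.01,.2]) for a in ((0,.8,1.6,2.4) if sq else (0,))),key=lambda r:r.cost)
           ~~~~~~~~~~~~~^^^^^^^^^^^^^^^^^^^^^^^^^^^^^^^^^^^^^^^^^^^^^^^^^^^^^^^^^^^^^^^^^^^^
  File "m.py", line 31, in res
    f=feat(sil(c,place(v))); o+=list(f[0]-obs[c][0])
           ~~~^^^^^^^^^^^^
  File "m.py", line 8, in sil
    p=np.array([proj(cam,q) for q in P]); return cv2.convexHull((p).astype(np.float32))[:,0]
                ~~~~^^^^^^^
  File "h.py", line 11, in proj
    c=env.calibration(cam);p=np.array(c["R"])@np.array(X)+np.array(c["t"]);u=p[:2]/p[2]
ValueError: time passes only in moves, steps and waits
```

```bash
sed -i 's/^def ray/from functools import lru_cache\n@lru_cache(None)\ndef cal(c): return env.calibration(c)\ndef ray/; s/c=env.calibration(cam)/c=cal(cam)/' h.py
python3 - <<'E'
s=open('m.py').read()
i=s.index("        b=min(");j=s.index("        v=b.x")
s=s[:i]+"""        b=min((minimize(lambda v:(res(v*S,cc)**2).sum(),np.r_[x0[:2],a]/S,method="Nelder-Mead",options=dict(xatol=.01,fatol=1e-6)) for a in ((0,.8,1.6,2.4) if sq else (0,))),key=lambda r:r.fun)
"""+s[j:].replace("v=b.x","v=b.x*S").replace("np.abs(b.fun).max()","b.fun**.5")
s=s.replace("import least_squares","import minimize\nS=np.array([.01,.01,.3])")
open('m.py','w').write(s)
E
python3 - <<'E'
from m import *
f=env.grab_frame("top");g=env.grab_frame("side")
for n in "blue_ink yellow_ink tape_roll blue_stand yellow_stand tape_post box_tray".split(): fit(n)
fit("crayon_box",near=np.array([.45,.01]))
a=cv2.resize(f[195:255,125:265],None,fx=5.7,fy=5.7,interpolation=2)[:290,:800]
b=cv2.resize(g[180:290,190:330],None,fx=5.7,fy=5.7,interpolation=2)[100:400,:800]
w=min(a.shape[1],b.shape[1]); cv2.imwrite("pics/c1.png",np.r_[a[:,:w],b[:,:w]][:,:,::-1])
E
```

```text
blue_ink ['top'] [0.4434 0.1721]  res 0.0 [0.74]
blue_ink ['side'] [0.4402 0.1707]  res 0.0 [0.5]
blue_ink ['top', 'side'] [0.4421 0.1714]  res 0.84 [0.74, 0.5]
yellow_ink ['side'] [ 0.6165 -0.1436]  res 0.0 [0.63]
tape_roll ['top'] [ 0.4623 -0.2953]  res 0.0 [0.82]
tape_roll ['side'] [ 0.4617 -0.2948]  res 0.0 [0.5]
tape_roll ['top', 'side'] [ 0.4621 -0.2953]  res 0.13 [0.82, 0.5]
blue_stand ['top'] [ 0.4647 -0.1588]  res 0.0 [0.56]
blue_stand ['side'] [ 0.4663 -0.1596]  res 0.0 [0.58]
blue_stand ['top', 'side'] [ 0.4652 -0.1588]  res 0.31 [0.56, 0.58]
yellow_stand ['top'] [0.6122 0.152 ]  res 0.0 [0.66]
yellow_stand ['side'] [0.6097 0.1474]  res 0.0 [0.82]
yellow_stand ['top', 'side'] [0.6109 0.1505]  res 1.15 [0.66, 0.82]
tape_post ['top'] [0.6044 0.3111]  res 0.0 [0.58]
tape_post ['side'] [0.6058 0.3065]  res 0.0 [0.8]
tape_post ['top', 'side'] [0.6045 0.3096]  res 0.95 [0.58, 0.8]
box_tray ['top'] [0.4605 0.312 ] 27.2 res 0.07 [0.56]
box_tray ['side'] [0.4621 0.3083] 19.2 res 0.33 [0.82]
box_tray ['top', 'side'] [0.4608 0.3108] 25.7 res 0.94 [0.56, 0.82]
crayon_box ['top'] [0.4613 0.0052] 171.6 res 0.17 [0.7]
crayon_box ['side'] [0.4614 0.0048] 165.9 res 0.02 [0.56]
crayon_box ['top', 'side'] [0.4613 0.0051] 169.5 res 0.4 [0.7, 0.56]
```

View pics/c1.png

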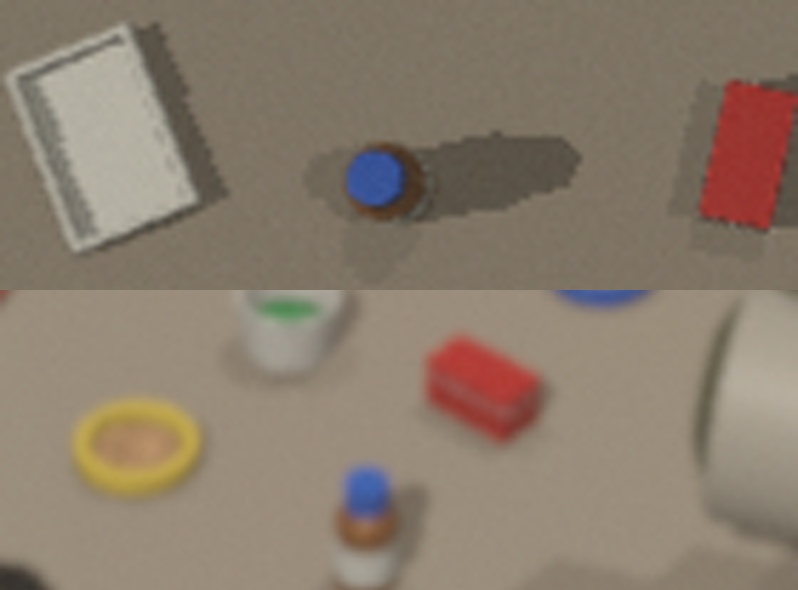

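The crop shows the chosen box upright, with its band horizontal around the sides. Tray yaw is about 26° and box yaw about 170°. I'm turning the tool to yaw 0 on the way to the blue bottle.

Units first: shifts go in shares of 0.4 m and turns go in shares of 90 degrees. So -0.163 m / 0.4 = -0.4075, 0.147 m / 0.4 = 0.3675, 24 degrees / 90 = 0.2667.

>>> send_rows:
  increments:
    - [0.075, -0.0825, 0, 0.0556]
    - [0.15, -0.1625, 0, 0.1111]
    - [0.225, -0.245, 0, 0.1667]
    - [0.3, -0.325, 0, 0.2222]
    - [0.3675, -0.4075, 0, 0.2667]
  gripper: 1

```text
time: 2.7
ee_pos: [0.2923, -0.2918, 0.203]
ee_rot: [180.0, -0.0, -0.1]
wrist_force: [0.8, -1.1, -0.8]
width: 1.0
grip_force: 0.0
```

Scaled: -0.225 m / 0.4 = -0.5625, -0.18 m / 0.4 = -0.45.

>>> send_rows:
  increments:
    - [0.0375, -0.1125, 0, 0]
    - [0.075, -0.225, 0.025, 0]
    - [0.1125, -0.3375, 0.05, 0]
    - [0.15, -0.45, 0.075, 0]
    - [0.1875, -0.5625, 0.1, 0]

```text
time: 3.2
ee_pos: [0.367, -0.0666, 0.1629]
ee_rot: [180.0, -0.1, 0.0]
wrist_force: [0.3, -0.1, -0.0]
width: 0.996
grip_force: 0.0
```

```bash
python3 - <<'E'
from m import *
o=env.observe(); print(o["time"],o["ee_pos"],o["ee_rot"])
f=env.grab_frame("top"); env.grab_frame("side")
hsv=cv2.cvtColor(f,cv2.COLOR_RGB2HSV)
for n,lo,hi,w in (("yellow",(18,120,110),(36,255,255),(300,150,330,180)),("blue",(105,120,60),(130,255,255),(180,215,205,240))):
    m=cv2.inRange(hsv,lo,hi)[w[1]:w[3],w[0]:w[2]]; y,x=np.nonzero(m)
    print(n,len(x),at_z("top",(x.mean()+w[0],y.mean()+w[1]),.074))
fit("yellow_ink"); fit("thread_spool") if 0 else None
E
```

```text
3.2 [ 0.36703533 -0.06662993  0.1629053 ] [ 1.79970011e+02 -5.80959078e-02  2.45446901e-02]
yellow 76 [ 0.6172092  -0.13917047  0.074     ]
blue 72 [0.44231826 0.17074335 0.074     ]
yellow_ink ['top'] [ 0.6174 -0.1397]  res 0.0 [0.59]
yellow_ink ['side'] [ 0.6167 -0.1427]  res 0.0 [0.75]
yellow_ink ['top', 'side'] [ 0.617  -0.1403]  res 0.56 [0.59, 0.75]
```

Scaled: -0.2376 m / 0.4 = -0.594, 0.0755 m / 0.4 = 0.1888.

>>> send_rows:
  increments:
    - [0.0375, -0.12, 0, 0]
    - [0.075, -0.2375, 0, 0]
    - [0.1125, -0.3575, 0, 0]
    - [0.15, -0.475, 0, 0]
    - [0.1888, -0.594, 0, 0]

```text
time: 3.9
ee_pos: [0.4433, 0.1695, 0.1634]
ee_rot: [180.0, -0.1, -0.1]
wrist_force: [0.3, -0.7, 0.8]
width: 0.998
grip_force: 0.0
```

>>> send_rows:
  increments:
    - [0, 0, 0.0875, 0]
    - [0, 0, 0.175, 0]
    - [0, 0, 0.2625, 0]
    - [0, 0, 0.325, 0]
    - [0, 0, 0.3625, 0]

```text
time: 4.4
ee_pos: [0.4424, 0.1673, 0.0164]
ee_rot: [180.0, 0.1, -0.1]
wrist_force: [0.5, 0.1, 1.0]
width: 1.0
grip_force: 0.0
```

>>> send_rows:
  increments:
    - [0, 0, 0, 0]
    - [0, 0, 0, 0]
    - [0, 0, 0, 0]
    - [0, 0, 0, 0]
    - [0, 0, 0, 0]
  gripper: -0.3

```text
time: 4.9
ee_pos: [0.4424, 0.1692, 0.0186]
ee_rot: [-180.0, -0.1, 0.0]
wrist_force: [-0.9, -1.3, 0.7]
width: 0.571
grip_force: 0.0
```

>>> send_rows:
  increments:
    - [0, 0, 0, 0]
    - [0, 0, 0, 0]
    - [0, 0, 0, 0]
    - [0, 0, 0, 0]
    - [0, 0, 0, 0]
  gripper: -1

```text
time: 5.4
ee_pos: [0.4421, 0.1693, 0.018]
ee_rot: [-180.0, -0.0, 0.1]
wrist_force: [-0.5, -0.0, -0.0]
width: 0.276
grip_force: 28.9
```

>>> send_rows:
  increments:
    - [0, 0, -0.025, 0]
    - [0, 0, -0.0875, 0]
    - [0, 0, -0.1625, 0]
    - [0, 0, -0.2375, 0]
    - [0, 0, -0.3, 0]

```text
time: 5.9
ee_pos: [0.442, 0.1692, 0.1402]
ee_rot: [-180.0, -0.1, 0.1]
wrist_force: [0.7, -0.3, -0.6]
width: 0.27
grip_force: 28.9
```

```bash
python3 - <<'E'
from m import *
f=env.grab_frame("top");g=env.grab_frame("side")
print(env.observe()["wrist_force"])
p=proj("side",(.442,.17,.13)).astype(int);q=proj("top",(.442,.17,.1)).astype(int);print(p,q)
c=lambda im,p:cv2.resize(im[p[1]-50:p[1]+50,p[0]-40:p[0]+40],None,fx=5,fy=5,interpolation=2)
cv2.imwrite("pics/c2.png",np.c_[c(g,p),c(f,q)][:,:,::-1])
E
```

```text
[-0.55706357 -0.63746844 -0.64160161]
[254 216] [189 225]Traceback (most recent call last):
  File "<stdin>", line 6, in <module>
cv2.error: OpenCV(4.12.0) /io/opencv/modules/imgcodecs/src/loadsave.cpp:1058: error: (-215:Assertion failed) image.channels() == 1 || image.channels() == 3 || image.channels() == 4 in function 'imwrite_'
```

```bash
cat >> h.py <<'E'
def crop(name,X,s=4,hw=40,hh=50):
    ims=[]
    for cam in("side","top"):
        f=env.grab_frame(cam);p=proj(cam,X).astype(int)
        x=np.clip(p[0]-hw,0,512-2*hw);y=np.clip(p[1]-hh,0,384-2*hh)
        ims.append(cv2.resize(f[y:y+2*hh,x:x+2*hw],None,fx=s,fy=s,interpolation=2))
    cv2.imwrite(f"pics/{name}.png",np.ascontiguousarray(np.hstack(ims)[:,:,::-1]))
E
python3 -c "
from h import *
crop('c2',(.442,.17,.13),5)"
```

```text
(no output)
```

View pics/c2.png

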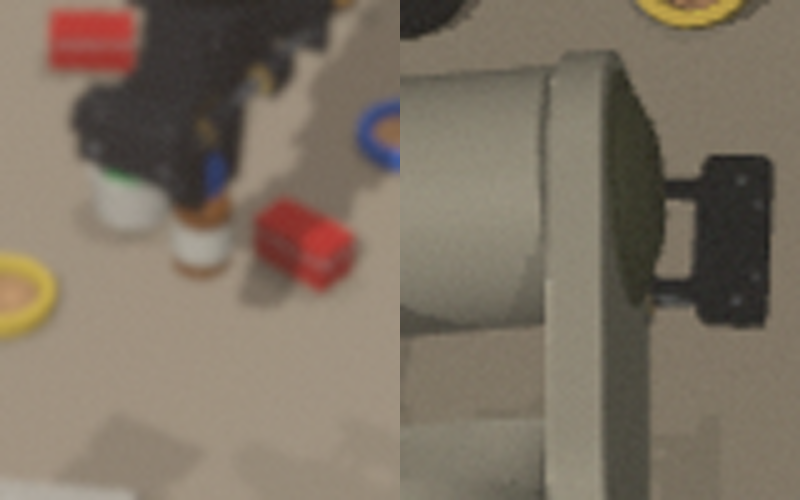

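Side crop: the bottle hangs upright with its base at crop (200,270), but the visible fingers end by the cap and shoulder at crop (190,205). That is higher than the reported TCP, so I'm checking it against the first picture.

```bash
python3 -c "
from h import *
for z in (.203,.22,.24): print(z,proj('side',(.2241,-.5019,z)),proj('top',(.2241,-.5019,z)))
f=cv2.imread('pics/side0.png')[80:140,366:446]
cv2.imwrite('pics/c3.png',cv2.resize(f,None,fx=7,fy=7,interpolation=2))
for z in (.12,.14,.16,.194):print(z,proj('side',(.442,.1695,z)))
"
```

```text
0.203 [397.77265591 124.93038323] [484.40090202 330.95771112]
0.22 [398.64705221 120.84221917] [488.95429335 332.57834206]
0.24 [399.68804055 115.97350131] [494.54547718 334.56777517]
0.12 [254.49460749 219.13924186]
0.14 [254.59237956 213.98877272]
0.16 [254.69177887 208.75277055]
0.194 [254.86460588 199.64930704]
```

View pics/c3.png

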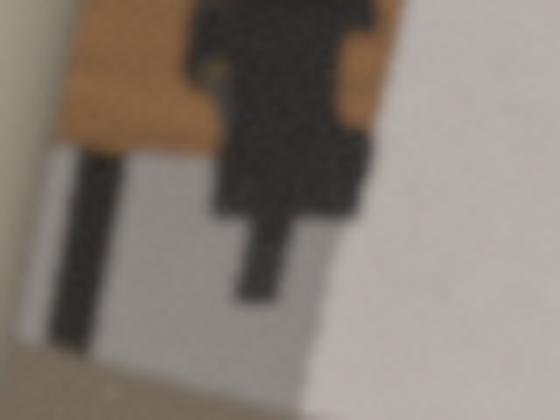

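Scaled: 0.18 m / 0.4 = 0.45, 0.14 m / 0.4 = 0.35.

>>> send_rows:
  increments:
    - [0.005, 0.0625, 0, 0]
    - [0.01, 0.15, 0, 0]
    - [0.0175, 0.25, 0, 0]
    - [0.025, 0.35, 0, 0]
    - [0.03, 0.45, 0, 0]

```text
time: 6.6
ee_pos: [0.4533, -0.0121, 0.1366]
ee_rot: [-180.0, 0.2, 0.1]
wrist_force: [1.2, 0.4, -1.1]
width: 0.274
grip_force: 29.0
```

Scaled: 0.1485 m / 0.4 = 0.3713, 0.138 m / 0.4 = 0.345.

>>> send_rows:
  increments:
    - [0.0075, 0.1, 0, 0]
    - [0.015, 0.2, 0, 0]
    - [0.0225, 0.2875, 0, 0]
    - [0.0275, 0.345, 0, 0]
    - [0.0275, 0.3713, 0, 0]

```text
time: 7.1
ee_pos: [0.4647, -0.1608, 0.1364]
ee_rot: [-179.9, 0.1, -0.1]
wrist_force: [-0.9, -0.2, -1.6]
width: 0.271
grip_force: 29.0
```

Scaled: 0.08 m / 0.4 = 0.2, 0.06 m / 0.4 = 0.15.

>>> send_rows:
  increments:
    - [0, 0, 0.075, 0]
    - [0, 0, 0.15, 0]
    - [0, 0, 0.2, 0]
    - [0, 0, 0.2, 0]

```text
time: 7.5
ee_pos: [0.4635, -0.1575, 0.0552]
ee_rot: [-179.8, 0.3, 0.1]
wrist_force: [-0.2, -0.0, 0.3]
width: 0.277
grip_force: 29.0
```

```bash
python3 -c "
from h import *
o=env.observe();e=o['ee_pos'];print(e,o['width'])
crop('c4',(.465,-.159,.06),5)
for z in (0,.02,.04,.064): print(z,proj('side',e+[0,.02,z])-proj('side',(.465,-.159,.06)).astype(int)+[40,50])
"
```

```text
[ 0.46349027 -0.15754188  0.05521692] 0.2772649593165403
0 [38.33094552 54.17241652]
0.02 [38.683845   49.57254272]
0.04 [39.04158533 44.90830557]
0.064 [39.47740083 39.22439736]
```

View pics/c4.png

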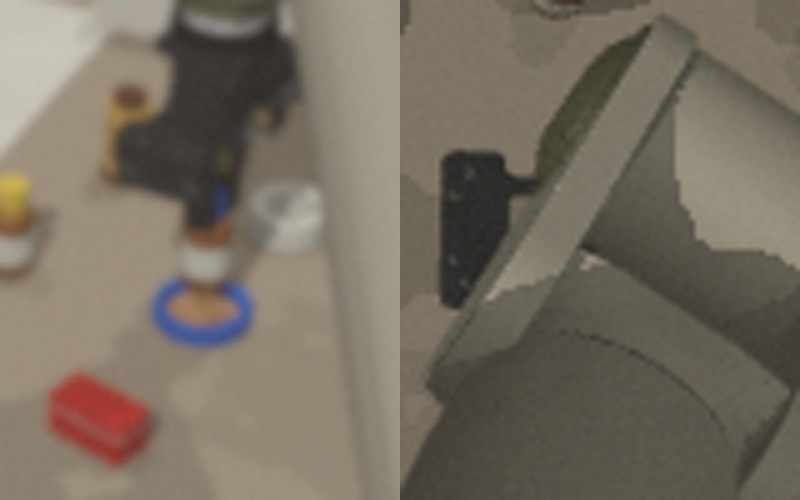

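Scaled: 0.0335 m / 0.4 = 0.0838, 0.032 m / 0.4 = 0.08.

>>> send_rows:
  increments:
    - [0, 0, 0.03, 0]
    - [0, 0, 0.055, 0]
    - [0, 0, 0.07, 0]
    - [0, 0, 0.08, 0]
    - [0, 0, 0.0838, 0]

```text
time: 8.1
ee_pos: [0.4653, -0.1592, 0.0243]
ee_rot: [-180.0, 0.0, 0.1]
wrist_force: [0.0, -1.0, -0.5]
width: 0.272
grip_force: 29.0
```

Scaled: 0.001 m / 0.4 = 0.0025, 0.0005 m / 0.4 = 0.0013.

>>> send_rows:
  increments:
    - [0, 0, 0.0013, 0]
    - [0, 0, 0.0025, 0]
    - [0, 0, 0.0025, 0]

```text
time: 8.4
ee_pos: [0.4654, -0.1593, 0.0236]
ee_rot: [180.0, -0.0, 0.1]
wrist_force: [0.2, 0.8, -0.7]
width: 0.272
grip_force: 29.0
```

Scaled: 0.001 m / 0.4 = 0.0025, 0.0005 m / 0.4 = 0.0013.

>>> send_rows:
  increments:
    - [0, 0, 0.0013, 0]
    - [0, 0, 0.0025, 0]
    - [0, 0, 0.0025, 0]

```text
time: 8.7
ee_pos: [0.4656, -0.1594, 0.023]
ee_rot: [180.0, -0.0, 0.1]
wrist_force: [-0.7, 1.1, 3.6]
width: 0.274
grip_force: 29.1
```

```bash
python3 -c "
from h import *
o=env.observe();e=o['ee_pos'];print(e,o['width'],o['wrist_force'])
crop('c5',(.465,-.159,.03),5)
print(proj('side',(.465,-.159,.03)).astype(int))
for z in (.005,.014,.023,.079): print(z,proj('side',(.465,-.159,z))-proj('side',(.465,-.159,.03)).astype(int)+[40,50])
"
```

```text
[ 0.46557461 -0.15935135  0.02295852] 0.27388831430158717 [-0.67325225  1.0916431   3.62156592]
[295 187]
0.005 [39.79139484 56.37748232]
0.014 [39.95003766 54.39353082]
0.023 [40.10962852 52.39748747]
0.079 [41.12445743 39.69922104]
```

View pics/c5.png

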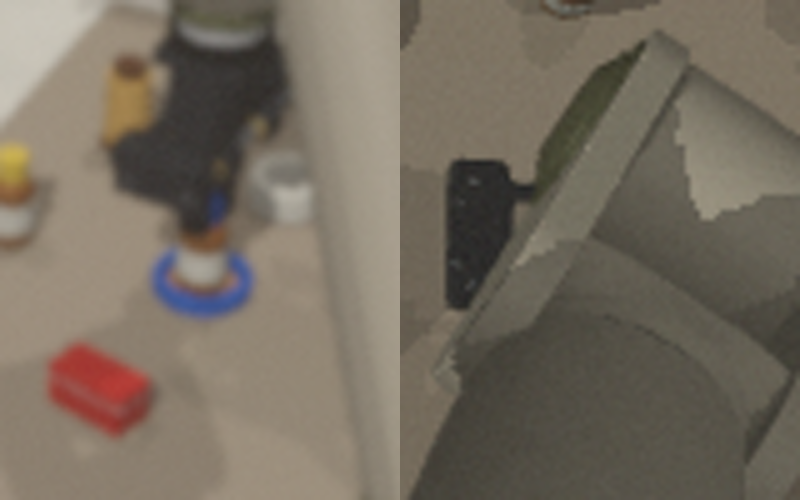

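The bottle stands in the blue recess and the 3.6 N reading shows contact. Releasing.

>>> send_rows:
  increments:
    - [0, 0, 0, 0]
    - [0, 0, 0, 0]
    - [0, 0, 0, 0]
    - [0, 0, 0, 0]
  gripper: 0.5

```text
time: 9.2
ee_pos: [0.4653, -0.1593, 0.0223]
ee_rot: [-180.0, 0.0, 0.1]
wrist_force: [1.2, 0.4, -0.2]
width: 0.615
grip_force: 0.0
```

Scaled: -0.14 m / 0.4 = -0.35, -0.12 m / 0.4 = -0.3.

>>> send_rows:
  increments:
    - [0, 0, -0.05, 0]
    - [0, 0, -0.125, 0]
    - [0, 0, -0.225, 0]
    - [0, 0, -0.3, 0]
    - [0, 0, -0.35, 0]
  gripper: 1

```text
time: 9.7
ee_pos: [0.4657, -0.1595, 0.1647]
ee_rot: [179.9, -0.1, 0.1]
wrist_force: [0.8, 0.3, -0.6]
width: 1.0
grip_force: 0.0
```

```bash
python3 -c "
from h import *
o=env.observe();e=o['ee_pos'];print(e,o['width'])
crop('c6',(.465,-.159,.1),5)
b=proj('side',(.465,-.159,.1)).astype(int)
for y in (.044,-.044):
  for z in (0,.02,.04,.064): print(y,z,5*(proj('side',e+[0,y,z])-b+[40,50]))
"
```

```text
[ 0.46568376 -0.15949281  0.16467948] 0.9999854228654531
0.044 0 [179.01402242 204.5329671 ]
0.044 0.02 [180.80633488 179.56599316]
0.044 0.04 [182.62435587 154.23360987]
0.044 0.064 [184.84067641 123.34136207]
-0.044 0 [236.35301149 148.25768388]
-0.044 0.02 [238.48059367 123.80559129]
-0.044 0.04 [240.63747382  99.00926912]
-0.044 0.064 [243.26523327  68.78930451]
```

View pics/c6.png

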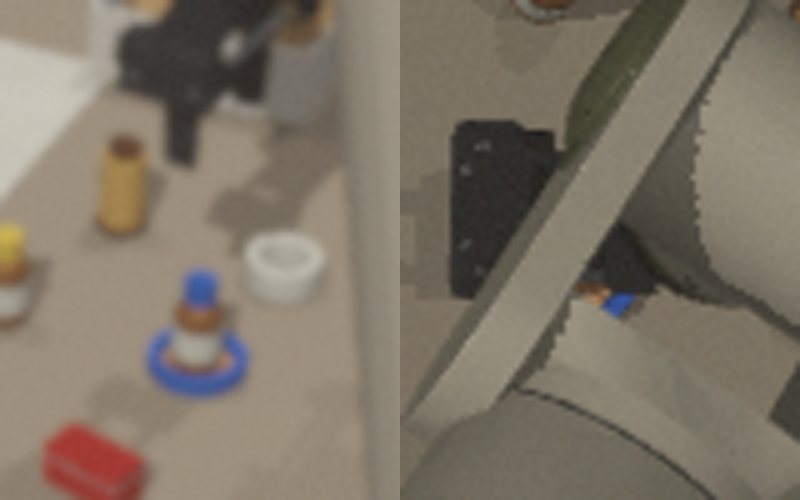

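Blue stands upright in its ring. The true fingertips sit about 30 mm above the reported TCP, so the grip was on the cap. That held well, so I'll repeat it for yellow.

Scaled: 0.1515 m / 0.4 = 0.3788, 0.14 m / 0.4 = 0.35.

>>> send_rows:
  increments:
    - [0.075, -0.01, 0, 0]
    - [0.175, -0.0225, 0, 0]
    - [0.275, -0.035, 0, 0]
    - [0.35, -0.045, 0, 0]
    - [0.3788, -0.0485, 0, 0]

```text
time: 10.3
ee_pos: [0.6184, -0.139, 0.1598]
ee_rot: [-179.9, 0.1, 0.1]
wrist_force: [-1.1, 0.6, -0.0]
width: 1.002
grip_force: 0.0
```

>>> send_rows:
  increments:
    - [0, 0, 0.0875, 0]
    - [0, 0, 0.175, 0]
    - [0, 0, 0.2625, 0]
    - [0, 0, 0.325, 0]
    - [0, 0, 0.3613, 0]

```text
time: 10.8
ee_pos: [0.615, -0.139, 0.0138]
ee_rot: [-179.9, 0.3, 0.0]
wrist_force: [0.1, -0.5, -0.5]
width: 0.994
grip_force: 0.0
```

>>> send_rows:
  increments:
    - [0, 0, 0, 0]
    - [0, 0, 0, 0]
    - [0, 0, 0, 0]
    - [0, 0, 0, 0]
    - [0, 0, 0, 0]
  gripper: -1

```text
time: 11.3
ee_pos: [0.6171, -0.1398, 0.0186]
ee_rot: [180.0, -0.1, 0.1]
wrist_force: [0.3, 0.3, 0.2]
width: 0.573
grip_force: 0.0
```

>>> send_rows:
  increments:
    - [0, 0, 0, 0]
    - [0, 0, 0, 0]
    - [0, 0, 0, 0]
    - [0, 0, 0, 0]

```text
time: 11.7
ee_pos: [0.617, -0.1399, 0.0182]
ee_rot: [180.0, -0.0, 0.0]
wrist_force: [0.0, -0.4, 1.9]
width: 0.276
grip_force: 31.1
```

Scaled: -0.12 m / 0.4 = -0.3, -0.095 m / 0.4 = -0.2375.

>>> send_rows:
  increments:
    - [0, 0, -0.025, 0]
    - [0, 0, -0.0875, 0]
    - [0, 0, -0.1625, 0]
    - [0, 0, -0.2375, 0]
    - [0, 0, -0.3, 0]

```text
time: 12.2
ee_pos: [0.6168, -0.1396, 0.1402]
ee_rot: [180.0, -0.1, 0.1]
wrist_force: [-0.4, -0.9, -1.4]
width: 0.275
grip_force: 31.0
```

Scaled: -0.175 m / 0.4 = -0.4375, -0.14 m / 0.4 = -0.35.

>>> send_rows:
  increments:
    - [0, -0.0625, 0, 0]
    - [-0.0025, -0.15, 0, 0]
    - [-0.005, -0.25, 0, 0]
    - [-0.0075, -0.35, 0, 0]
    - [-0.01, -0.4375, 0, 0]

```text
time: 12.7
ee_pos: [0.6122, 0.0373, 0.1385]
ee_rot: [-180.0, 0.0, 0.1]
wrist_force: [0.3, -0.2, -1.6]
width: 0.277
grip_force: 31.0
```

Scaled: -0.1155 m / 0.4 = -0.2888, -0.1 m / 0.4 = -0.25.

>>> send_rows:
  increments:
    - [0, -0.0875, 0, 0]
    - [-0.0025, -0.175, 0, 0]
    - [-0.005, -0.25, 0, 0]
    - [-0.005, -0.2888, 0, 0]
    - [-0.005, -0.2888, 0, 0]

```text
time: 13.2
ee_pos: [0.6103, 0.1522, 0.1382]
ee_rot: [-180.0, -0.0, 0.2]
wrist_force: [0.1, 0.5, -0.8]
width: 0.274
grip_force: 31.0
```

Scaled: 0.1 m / 0.4 = 0.25, 0.095 m / 0.4 = 0.2375.

>>> send_rows:
  increments:
    - [0, 0, 0.075, 0]
    - [0, 0, 0.15, 0]
    - [0, 0, 0.2125, 0]
    - [0, 0, 0.2375, 0]
    - [0, 0, 0.25, 0]

```text
time: 13.7
ee_pos: [0.6107, 0.1496, 0.0375]
ee_rot: [180.0, 0.1, -0.0]
wrist_force: [1.4, -0.2, -0.5]
width: 0.271
grip_force: 31.0
```

```bash
python3 -c "
from h import *
o=env.observe();e=o['ee_pos'];print(e,o['width'])
crop('c7',(.611,.15,.04),5)
"
```

```text
[0.6106585  0.14958234 0.03746816] 0.2709112195466862
```

View pics/c7.png

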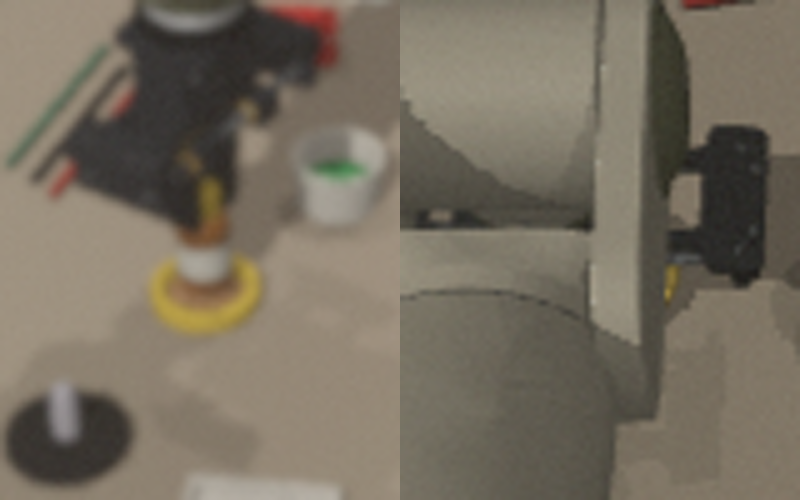

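The yellow bottle hangs about 15 mm above the centre of its recess, at crop (205,290). Lowering.

Scaled: 0.0145 m / 0.4 = 0.0363, 0.0135 m / 0.4 = 0.0338.

>>> send_rows:
  increments:
    - [0, 0, 0.015, 0]
    - [0, 0, 0.0275, 0]
    - [0, 0, 0.0338, 0]
    - [0, 0, 0.0363, 0]
    - [0, 0, 0.0363, 0]

```text
time: 14.3
ee_pos: [0.6106, 0.1508, 0.0235]
ee_rot: [-180.0, -0.0, 0.1]
wrist_force: [-0.1, -0.9, -0.8]
width: 0.279
grip_force: 31.0
```

Scaled: 0.001 m / 0.4 = 0.0025, 0.0005 m / 0.4 = 0.0013.

>>> send_rows:
  increments:
    - [0, 0, 0.0013, 0]
    - [0, 0, 0.0025, 0]
    - [0, 0, 0.0025, 0]

```text
time: 14.6
ee_pos: [0.6109, 0.1508, 0.0232]
ee_rot: [-180.0, -0.1, 0.1]
wrist_force: [-1.7, -0.8, 5.3]
width: 0.275
grip_force: 31.2
```

>>> send_rows:
  increments:
    - [0, 0, 0, 0]
    - [0, 0, 0, 0]
    - [0, 0, 0, 0]
    - [0, 0, 0, 0]
  gripper: 0.5

```text
time: 15.0
ee_pos: [0.6105, 0.1508, 0.0222]
ee_rot: [-180.0, 0.0, 0.1]
wrist_force: [-0.2, 1.2, 0.1]
width: 0.613
grip_force: 0.0
```

Scaled: -0.14 m / 0.4 = -0.35, -0.12 m / 0.4 = -0.3.

>>> send_rows:
  increments:
    - [0, 0, -0.05, 0]
    - [0, 0, -0.125, 0]
    - [0, 0, -0.225, 0]
    - [0, 0, -0.3, 0]
    - [0, 0, -0.35, 0]
  gripper: 1

```text
time: 15.5
ee_pos: [0.611, 0.1509, 0.165]
ee_rot: [-180.0, -0.2, 0.1]
wrist_force: [0.2, 0.0, -0.1]
width: 1.001
grip_force: 0.0
```

Scaled: 0.225 m / 0.4 = 0.5625, 0.18 m / 0.4 = 0.45.

>>> send_rows:
  increments:
    - [-0.0375, 0.1125, 0, 0]
    - [-0.075, 0.225, 0, 0]
    - [-0.1125, 0.3375, 0, 0]
    - [-0.15, 0.45, 0, 0]
    - [-0.1875, 0.5625, 0, 0]

```text
time: 16.0
ee_pos: [0.5349, -0.0758, 0.1625]
ee_rot: [180.0, -0.0, 0.1]
wrist_force: [0.9, -0.7, 0.2]
width: 1.002
grip_force: 0.0
```

Scaled: 0.221 m / 0.4 = 0.5525, 0.18 m / 0.4 = 0.45.

>>> send_rows:
  increments:
    - [-0.0375, 0.1125, 0, 0]
    - [-0.075, 0.225, 0, 0]
    - [-0.1125, 0.3375, 0, 0]
    - [-0.15, 0.45, 0, 0]
    - [-0.185, 0.5525, 0, 0]

```text
time: 16.5
ee_pos: [0.4609, -0.2973, 0.1625]
ee_rot: [180.0, -0.0, 0.0]
wrist_force: [0.7, 0.5, -0.5]
width: 0.999
grip_force: 0.0
```

Scaled: 0.12 m / 0.4 = 0.3, 0.11 m / 0.4 = 0.275.

>>> send_rows:
  increments:
    - [0, 0, 0.075, 0]
    - [0, 0, 0.15, 0]
    - [0, 0, 0.225, 0]
    - [0, 0, 0.275, 0]
    - [0, 0, 0.3, 0]

```text
time: 17.0
ee_pos: [0.4613, -0.2948, 0.0407]
ee_rot: [-179.9, 0.1, 0.0]
wrist_force: [1.2, -0.1, 0.3]
width: 0.997
grip_force: 0.0
```

```bash
python3 -c "
from h import *
o=env.observe();e=o['ee_pos'];print(e,o['width'])
crop('c8',(.462,-.295,.03),5)
b=proj('side',(.462,-.295,.03)).astype(int)
for y in (.044,-.044):
  for z in (0,.02,.04,.064): print(y,z,5*(proj('side',e+[0,y,z])-b+[40,50]))
"
```

```text
[ 0.4612957  -0.29482466  0.040716  ] 0.9973189709554625
0.044 0 [177.24403631 269.18665505]
0.044 0.02 [179.38858228 246.92497198]
0.044 0.04 [181.56101582 224.36740316]
0.044 0.064 [184.20549539 196.89962443]
-0.044 0 [226.90729827 215.95665135]
-0.044 0.02 [229.29635243 194.09289495]
-0.044 0.04 [231.71535885 171.94863434]
-0.044 0.064 [234.65847647 144.9978296 ]
```

View pics/c8.png

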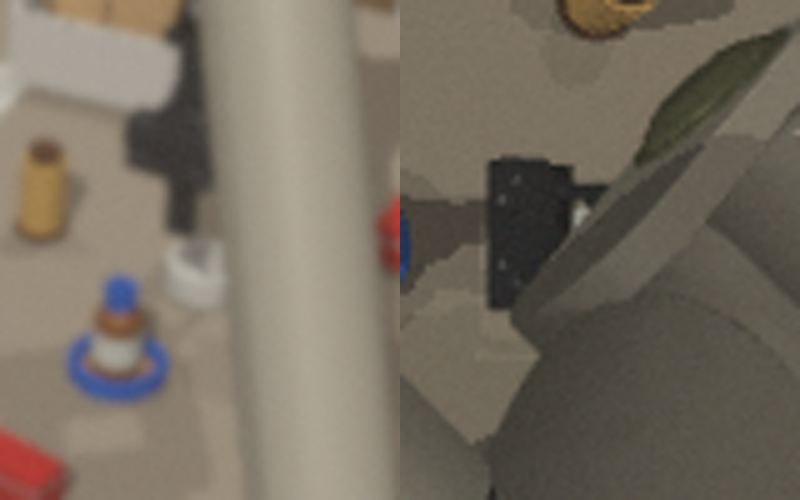

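Scaled: 0.048 m / 0.4 = 0.12, 0.046 m / 0.4 = 0.115.

>>> send_rows:
  increments:
    - [0, 0, 0.05, 0]
    - [0, 0, 0.0875, 0]
    - [0, 0, 0.1075, 0]
    - [0, 0, 0.115, 0]
    - [0, 0, 0.12, 0]

```text
time: 17.6
ee_pos: [0.4623, -0.2957, -0.0049]
ee_rot: [180.0, -0.1, 0.1]
wrist_force: [0.6, -0.5, -0.1]
width: 0.996
grip_force: 0.0
```

Scaled: 0.008 m / 0.4 = 0.02, 0.006 m / 0.4 = 0.015.

>>> send_rows:
  increments:
    - [0, 0, 0.005, 0]
    - [0, 0, 0.01, 0]
    - [0, 0, 0.015, 0]
    - [0, 0, 0.02, 0]
    - [0, 0, 0.02, 0]

```text
time: 18.1
ee_pos: [0.4618, -0.2953, -0.0138]
ee_rot: [-180.0, 0.0, 0.1]
wrist_force: [0.4, -0.9, 0.3]
width: 0.997
grip_force: 0.0
```

```bash
python3 -c "
from h import *
o=env.observe();e=o['ee_pos'];print(e,o['width'],o['wrist_force'])
crop('c9',(.462,-.295,.03),8,25,30)
b=proj('side',(.462,-.295,.03)).astype(int)
for z in (0,.01,.02,.03,.04): print(z,8*(proj('side',(e[0],e[1]+.044,z))-b+[25,30]))
"
```

```text
[ 0.46184847 -0.29527257 -0.01376609] 0.9968000250386344 [ 0.35903583 -0.89806556  0.34334286]
0 [156.10910273 340.97672668]
0.01 [157.77272151 323.69430571]
0.02 [159.44695992 306.29918153]
0.03 [161.13191696 288.79027885]
0.04 [162.8276928  271.16650912]
```

View pics/c9.png

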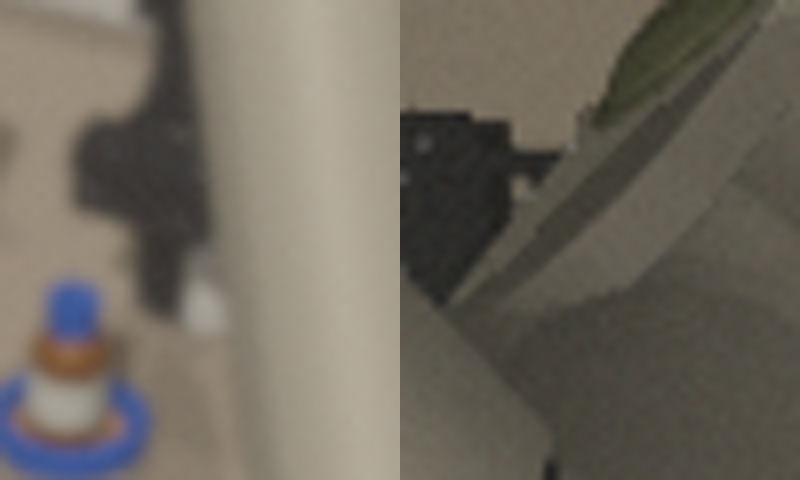

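The fingertip is at crop (160,315), so about 15 mm above the desk and beside the tape. Lowering 6 mm more, then closing.

Scaled: 0.006 m / 0.4 = 0.015, 0.004 m / 0.4 = 0.01.

>>> send_rows:
  increments:
    - [0, 0, 0.005, 0]
    - [0, 0, 0.01, 0]
    - [0, 0, 0.015, 0]
    - [0, 0, 0.015, 0]

```text
time: 18.6
ee_pos: [0.4618, -0.2953, -0.0199]
ee_rot: [-180.0, 0.0, 0.0]
wrist_force: [0.2, 1.4, 0.5]
width: 0.999
grip_force: 0.0
```

>>> send_rows:
  increments:
    - [0, 0, 0, 0]
    - [0, 0, 0, 0]
    - [0, 0, 0, 0]
    - [0, 0, 0, 0]
    - [0, 0, 0, 0]
  gripper: -1

```text
time: 19.1
ee_pos: [0.462, -0.2954, -0.0195]
ee_rot: [180.0, -0.0, 0.1]
wrist_force: [0.4, -0.3, 0.3]
width: 0.673
grip_force: 30.0
```

>>> send_rows:
  increments:
    - [0, 0, 0, 0]
    - [0, 0, 0, 0]

```text
time: 19.3
ee_pos: [0.462, -0.2954, -0.0195]
ee_rot: [180.0, -0.0, 0.1]
wrist_force: [-0.4, 0.2, 0.6]
width: 0.673
grip_force: 30.0
```

Scaled: -0.14 m / 0.4 = -0.35, -0.115 m / 0.4 = -0.2875.

>>> send_rows:
  increments:
    - [0, 0, -0.0375, 0]
    - [0, 0, -0.1125, 0]
    - [0, 0, -0.2, 0]
    - [0, 0, -0.2875, 0]
    - [0, 0, -0.35, 0]

```text
time: 19.8
ee_pos: [0.4621, -0.2955, 0.1227]
ee_rot: [179.9, -0.1, 0.1]
wrist_force: [0.2, -0.6, -0.1]
width: 0.668
grip_force: 30.0
```

Scaled: -0.207 m / 0.4 = -0.5175, -0.162 m / 0.4 = -0.405.

>>> send_rows:
  increments:
    - [0.0175, -0.075, 0, 0]
    - [0.0425, -0.18, 0, 0]
    - [0.07, -0.2925, 0, 0]
    - [0.095, -0.405, 0, 0]
    - [0.1225, -0.5175, 0, 0]

```text
time: 20.3
ee_pos: [0.5107, -0.0865, 0.1204]
ee_rot: [-180.0, 0.0, 0.0]
wrist_force: [0.5, 0.2, -0.5]
width: 0.673
grip_force: 30.0
```

Scaled: -0.225 m / 0.4 = -0.5625, -0.18 m / 0.4 = -0.45.

>>> send_rows:
  increments:
    - [0.025, -0.1125, 0, 0]
    - [0.0525, -0.225, 0, 0]
    - [0.08, -0.3375, 0, 0]
    - [0.105, -0.45, 0, 0]
    - [0.1325, -0.5625, 0, 0]

```text
time: 20.8
ee_pos: [0.5635, 0.1387, 0.1204]
ee_rot: [180.0, 0.0, 0.1]
wrist_force: [1.1, -1.4, -0.8]
width: 0.667
grip_force: 30.0
```

Scaled: -0.173 m / 0.4 = -0.4325, -0.16 m / 0.4 = -0.4.

>>> send_rows:
  increments:
    - [0.025, -0.1125, 0, 0]
    - [0.0525, -0.225, 0, 0]
    - [0.0775, -0.325, 0, 0]
    - [0.095, -0.4, 0, 0]
    - [0.1013, -0.4325, 0, 0]

```text
time: 21.3
ee_pos: [0.6036, 0.3123, 0.1197]
ee_rot: [-180.0, 0.0, 0.2]
wrist_force: [-0.4, -1.2, -1.4]
width: 0.671
grip_force: 30.0
```

Scaled: 0.065 m / 0.4 = 0.1625, 0.055 m / 0.4 = 0.1375.

>>> send_rows:
  increments:
    - [0, 0, 0.075, 0]
    - [0, 0, 0.1375, 0]
    - [0, 0, 0.1625, 0]
    - [0, 0, 0.1625, 0]

```text
time: 21.7
ee_pos: [0.6033, 0.3089, 0.0543]
ee_rot: [179.9, 0.2, 0.0]
wrist_force: [-0.5, 0.2, -0.2]
width: 0.671
grip_force: 30.0
```

```bash
python3 -c "
from h import *
o=env.observe();e=o['ee_pos'];print(e,o['width'],o['wrist_force'])
crop('c10',(.6045,.31,.06),7,28,40)
b=proj('side',(.6045,.31,.06)).astype(int)
for z in (.065,.09): print(z,7*(proj('side',(e[0],e[1],z))-b+[28,40]))
print(7*(proj('side',(.6045,.31,.048))-b+[28,40]))
"
```

```text
[0.60334298 0.30888192 0.05426151] 0.6705106599951268 [-0.45067168  0.16040021 -0.15079263]
0.065 [203.88253585 272.34607639]
0.09 [199.73137637 228.7391783 ]
[202.97397965 302.0095668 ]
```

View pics/c10.png

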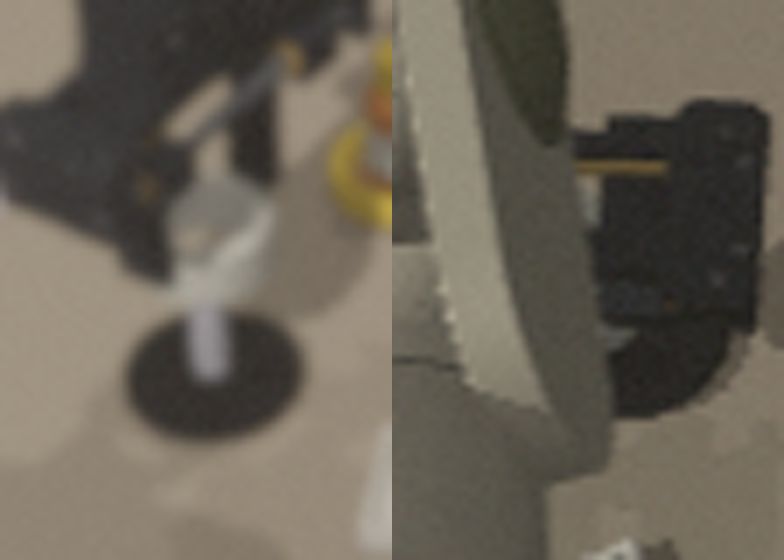

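The tape hangs just above the post. Its centre is at column 220 against 211 for the post, a few mm off with 12 mm of slack. Nudging +x and lowering.

Scaled: 0.04 m / 0.4 = 0.1, 0.032 m / 0.4 = 0.08.

>>> send_rows:
  increments:
    - [0.005, 0, 0.02, 0]
    - [0.005, 0, 0.04, 0]
    - [0.005, 0, 0.06, 0]
    - [0.005, 0, 0.08, 0]
    - [0.005, 0, 0.1, 0]

```text
time: 22.3
ee_pos: [0.6058, 0.3097, 0.0147]
ee_rot: [180.0, 0.0, 0.1]
wrist_force: [0.5, 0.4, -0.3]
width: 0.664
grip_force: 30.0
```

Scaled: 0.0235 m / 0.4 = 0.0588, 0.0225 m / 0.4 = 0.0563.

>>> send_rows:
  increments:
    - [0, 0, 0.02, 0]
    - [0, 0, 0.0375, 0]
    - [0, 0, 0.05, 0]
    - [0, 0, 0.0563, 0]
    - [0, 0, 0.0588, 0]

```text
time: 22.8
ee_pos: [0.6059, 0.3098, -0.0082]
ee_rot: [180.0, 0.0, 0.1]
wrist_force: [-0.2, 0.0, -0.4]
width: 0.668
grip_force: 30.0
```

Scaled: 0.001 m / 0.4 = 0.0025, 0.0005 m / 0.4 = 0.0013.

>>> send_rows:
  increments:
    - [0, 0, 0.0013, 0]
    - [0, 0, 0.0025, 0]
    - [0, 0, 0.0025, 0]

```text
time: 23.1
ee_pos: [0.606, 0.3098, -0.0089]
ee_rot: [-180.0, -0.0, 0.1]
wrist_force: [-0.6, -1.2, -1.2]
width: 0.672
grip_force: 30.0
```

Scaled: 0.001 m / 0.4 = 0.0025, 0.0005 m / 0.4 = 0.0013.

>>> send_rows:
  increments:
    - [0, 0, 0.0013, 0]
    - [0, 0, 0.0025, 0]
    - [0, 0, 0.0025, 0]

```text
time: 23.4
ee_pos: [0.606, 0.3098, -0.0095]
ee_rot: [-180.0, -0.0, 0.1]
wrist_force: [-1.4, -1.2, 5.4]
width: 0.668
grip_force: 30.0
```

>>> send_rows:
  increments:
    - [0, 0, 0, 0]
    - [0, 0, 0, 0]
    - [0, 0, 0, 0]
    - [0, 0, 0, 0]
  gripper: 1

```text
time: 23.8
ee_pos: [0.6058, 0.3097, -0.0103]
ee_rot: [180.0, 0.0, 0.1]
wrist_force: [-0.2, -0.3, 1.3]
width: 0.995
grip_force: 0.0
```

Scaled: -0.15 m / 0.4 = -0.375, -0.125 m / 0.4 = -0.3125.

>>> send_rows:
  increments:
    - [0, 0, -0.05, 0]
    - [0, 0, -0.1375, 0]
    - [0, 0, -0.225, 0]
    - [0, 0, -0.3125, 0]
    - [0, 0, -0.375, 0]

```text
time: 24.3
ee_pos: [0.6063, 0.3099, 0.1426]
ee_rot: [-180.0, -0.1, 0.1]
wrist_force: [0.4, -0.2, 0.7]
width: 0.997
grip_force: 0.0
```

Scaled: 0.22 m / 0.4 = 0.55, 0.18 m / 0.4 = 0.45.

>>> send_rows:
  increments:
    - [-0.05, 0.1125, 0, 0]
    - [-0.1, 0.225, 0, 0]
    - [-0.15, 0.3375, 0, 0]
    - [-0.2, 0.45, 0, 0]
    - [-0.25, 0.55, 0, 0]

```text
time: 24.8
ee_pos: [0.505, 0.0879, 0.14]
ee_rot: [180.0, -0.0, 0.0]
wrist_force: [0.9, -1.2, 0.3]
width: 0.998
grip_force: 0.0
```

```bash
python3 -c "
from m import *
o=env.observe();e=o['ee_pos'];print(e,o['width'],o['wrist_force'])
env.grab_frame('top');env.grab_frame('side')
for n in ('box_tray','tape_roll'): fit(n)
fit('crayon_box',near=np.array([.46,.005]))
a=env.grab_frame('side')[165:325,150:350];cv2.imwrite('pics/c11.png',np.ascontiguousarray(cv2.resize(a,None,fx=3.7,fy=3.7,interpolation=2)[:,:,::-1]))
"
```

```text
[0.504996   0.08793589 0.14003972] 0.9984497303403449 [ 0.91846364 -1.24686565  0.2877279 ]
box_tray ['top'] [0.4618 0.315 ] 12.4 res 0.5 [0.75]
box_tray ['side'] [0.4624 0.3075] 23.2 res 0.19 [0.93]
box_tray ['top', 'side'] [0.4615 0.3124] 14.7 res 1.73 [0.75, 0.93]
tape_roll ['top'] [0.6074 0.3144]  res 0.0 [0.88]
tape_roll ['side'] [0.6132 0.3004]  res 0.0 [0.69]
tape_roll ['top', 'side'] [0.6082 0.3101]  res 2.96 [0.88, 0.69]
crayon_box ['side'] [0.4603 0.0044] 163.2 res 0.21 [0.69]
```

View pics/c11.png

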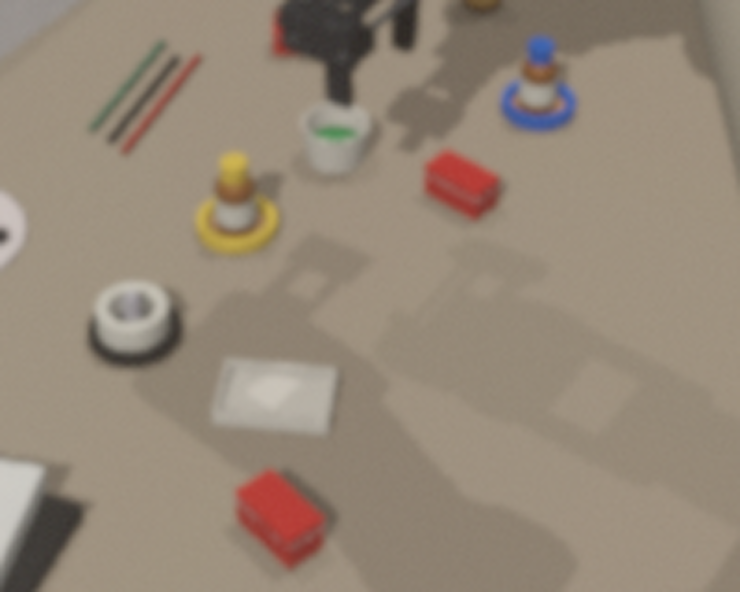

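Both bottles and the tape are in place, with the tape flat around the post at crop (133,315). Now I'm refining the box and tray yaw from the first, unobstructed picture.

```bash
python3 -c "
from m import *
f=cv2.imread('pics/top0.png')[:,:,::-1].copy()
def rect(mask,off,z,n):
    k=cv2.resize(mask,None,fx=8,fy=8,interpolation=1); k=(k>127).astype(np.uint8)
    c=max(cv2.findContours(k,0,2)[0],key=cv2.contourArea)[:,0]/8.-.44+off
    W=np.array([at_z('top',p,z)[:2] for p in c]).astype(np.float32)*1000
    r=cv2.minAreaRect(W); M=cv2.moments(W.reshape(-1,1,2)); a=np.degrees(.5*np.arctan2(2*M['mu11'],M['mu20']-M['mu02']))
    print(n,r,'moment',M['m10']/M['m00'],M['m01']/M['m00'],a%180)
hs=cv2.cvtColor(f,cv2.COLOR_RGB2HSV)
x,y,X,Y=240,200,275,245
red=(((hs[...,0]<8)|(hs[...,0]>172))&(hs[...,1]>130)).astype(np.uint8)*255
rect(red[y:Y,x:X],[x,y],.034,'box')
x,y,X,Y=118,190,170,250
g=f[y:Y,x:X].min(2).astype(int); print(np.percentile(g,[10,50,90]))
for t in (130,145): rect(((g>t)*255).astype(np.uint8),[x,y],.012,'tray%d'%t)
"
```

```text
box ((460.90740966796875, 5.463399887084961), (36.18522262573242, 65.7619857788086), 79.40507507324219) moment 460.93443219902207 5.64588770453831 169.41340075235837
[ 96.9 100.  161. ]
tray130 ((460.7677917480469, 312.3219299316406), (94.06781768798828, 64.2723617553711), 25.113853454589844) moment 461.1108088544143 312.09755519810216 24.931001570333805
tray145 ((458.77313232421875, 307.4178771972656), (84.82109832763672, 54.11600112915039), 25.08674430847168) moment 459.9778446467939 304.0188353298506 23.763749002628018
```

Scaled: 0.0825 m / 0.4 = 0.2063, -0.044 m / 0.4 = -0.11, 10.6 degrees / 90 = 0.1178.

>>> send_rows:
  increments:
    - [-0.0375, 0.075, 0, 0.0444]
    - [-0.075, 0.15, 0, 0.0889]
    - [-0.11, 0.2063, 0, 0.1178]
    - [-0.11, 0.2063, 0, 0.1178]
    - [-0.11, 0.2063, 0, 0.1178]

```text
time: 25.75
ee_pos: [0.4625, 0.0074, 0.14]
ee_rot: [-180.0, -0.0, -10.5]
wrist_force: [0.2, 0.0, 0.3]
width: 1.002
grip_force: 0.0
```

>>> send_rows:
  increments:
    - [0, 0, 0.0875, 0]
    - [0, 0, 0.175, 0]
    - [0, 0, 0.225, 0]
    - [0, 0, 0.25, 0]
    - [0, 0, 0.25, 0]

```text
time: 26.25
ee_pos: [0.4622, 0.0079, 0.0391]
ee_rot: [-180.0, 0.1, -10.5]
wrist_force: [-0.5, -0.2, 0.4]
width: 0.999
grip_force: 0.0
```

```bash
python3 -c "
from h import *
o=env.observe();e=o['ee_pos'];print(e,o['ee_rot'],o['wrist_force'])
crop('c12',(.461,.0055,.03),8,25,30)
b=proj('side',(.461,.0055,.03)).astype(int)
for z in (.02,.04,.06,.08): print(z,8*(proj('side',(e[0]+.008,e[1]+.044,z))-b+[25,30]))
"
```

```text
[0.46220559 0.00789795 0.03914145] [-1.79987871e+02  1.03188737e-01 -1.04637597e+01] [-0.49213725 -0.20422418  0.3677811 ]
0.02 [127.51538224 317.11555049]
0.04 [128.84502658 279.93577417]
0.06 [130.19441945 242.19784227]
0.08 [131.56399281 203.8894066 ]
```

View pics/c12.png

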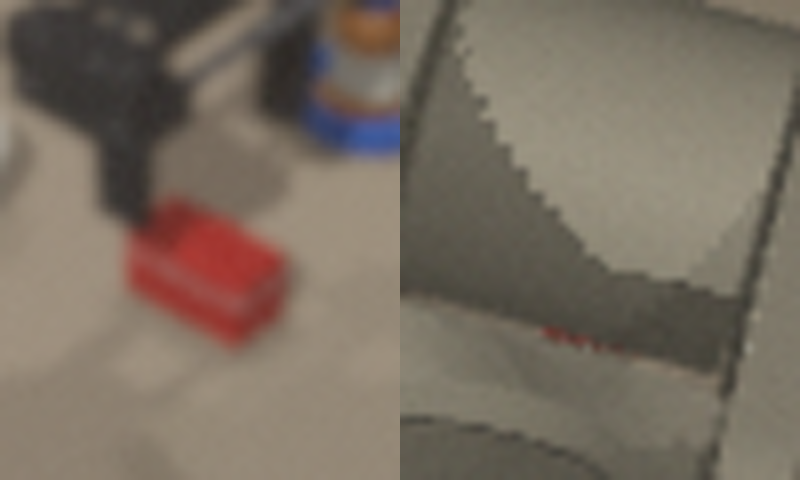

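The fingertip is at crop (125,220), so z is about 72 mm, lined up beside the box. Lowering 53 mm and gripping.

Scaled: 0.053 m / 0.4 = 0.1325, 0.0025 m / 0.4 = 0.0063.

>>> send_rows:
  increments:
    - [0, 0.0063, 0.0375, 0]
    - [0, 0.0063, 0.075, 0]
    - [0, 0.0063, 0.105, 0]
    - [0, 0.0063, 0.125, 0]
    - [0, 0.0063, 0.1325, 0]

```text
time: 26.85
ee_pos: [0.4621, 0.0047, -0.0129]
ee_rot: [180.0, -0.0, -10.5]
wrist_force: [0.4, 1.1, 0.0]
width: 1.0
grip_force: 0.0
```

>>> send_rows:
  increments:
    - [0, 0, 0, 0]
    - [0, 0, 0, 0]
    - [0, 0, 0, 0]
    - [0, 0, 0, 0]
    - [0, 0, 0, 0]
  gripper: -1

```text
time: 27.35
ee_pos: [0.4618, 0.0046, -0.0129]
ee_rot: [180.0, -0.0, -10.5]
wrist_force: [-0.7, 0.4, 0.1]
width: 0.572
grip_force: 0.0
```

>>> send_rows:
  increments:
    - [0, 0, 0, 0]
    - [0, 0, 0, 0]
    - [0, 0, 0, 0]
    - [0, 0, 0, 0]

```text
time: 27.75
ee_pos: [0.4617, 0.0046, -0.013]
ee_rot: [180.0, -0.0, -10.5]
wrist_force: [-0.4, -1.4, 1.3]
width: 0.379
grip_force: 30.0
```

Scaled: -0.12 m / 0.4 = -0.3, -0.105 m / 0.4 = -0.2625.

>>> send_rows:
  increments:
    - [0, 0, -0.0375, 0]
    - [0, 0, -0.1125, 0]
    - [0, 0, -0.2, 0]
    - [0, 0, -0.2625, 0]
    - [0, 0, -0.3, 0]

```text
time: 28.25
ee_pos: [0.4621, 0.0046, 0.1088]
ee_rot: [180.0, -0.1, -10.5]
wrist_force: [-0.1, 0.2, -1.4]
width: 0.385
grip_force: 30.0
```

Scaled: -0.17 m / 0.4 = -0.425, -0.13 m / 0.4 = -0.325.

>>> send_rows:
  increments:
    - [-0.01, -0.05, 0, 0]
    - [-0.025, -0.1375, 0, 0]
    - [-0.0425, -0.225, 0, 0]
    - [-0.06, -0.325, 0, 0]
    - [-0.0775, -0.425, 0, 0]

```text
time: 28.75
ee_pos: [0.462, 0.179, 0.1069]
ee_rot: [180.0, 0.0, -10.6]
wrist_force: [1.3, 0.0, -1.8]
width: 0.384
grip_force: 30.0
```

Scaled: -0.1312 m / 0.4 = -0.328, -0.12 m / 0.4 = -0.3, -35.6 degrees / 90 = -0.3956.

>>> send_rows:
  increments:
    - [-0.015, -0.0875, 0, -0.0778]
    - [-0.0325, -0.175, 0, -0.1556]
    - [-0.0475, -0.25, 0, -0.2333]
    - [-0.0575, -0.3, 0, -0.3167]
    - [-0.062, -0.328, 0, -0.3956]

```text
time: 29.25
ee_pos: [0.4614, 0.3126, 0.1065]
ee_rot: [-180.0, 0.0, 25.5]
wrist_force: [0.5, -0.2, -2.0]
width: 0.377
grip_force: 30.0
```

Scaled: 0.08 m / 0.4 = 0.2, 0.07 m / 0.4 = 0.175.

>>> send_rows:
  increments:
    - [0, 0, 0.0625, 0]
    - [0, 0, 0.125, 0]
    - [0, 0, 0.175, 0]
    - [0, 0, 0.2, 0]
    - [0, 0, 0.2, 0]

```text
time: 29.75
ee_pos: [0.4614, 0.3107, 0.0259]
ee_rot: [-180.0, 0.1, 25.0]
wrist_force: [0.4, -0.6, -0.6]
width: 0.377
grip_force: 30.0
```

```bash
python3 -c "
from h import *
o=env.observe();e=o['ee_pos'];print(e,o['ee_rot'],o['wrist_force'],o['width'])
crop('c13',(.461,.3115,.03),7,28,40)
"
```

```text
[0.46135568 0.31073431 0.02587549] [-1.79989102e+02  1.49084418e-01  2.50496499e+01] [ 0.363402   -0.61203996 -0.62844573] 0.3774162715596851
```

View pics/c13.png

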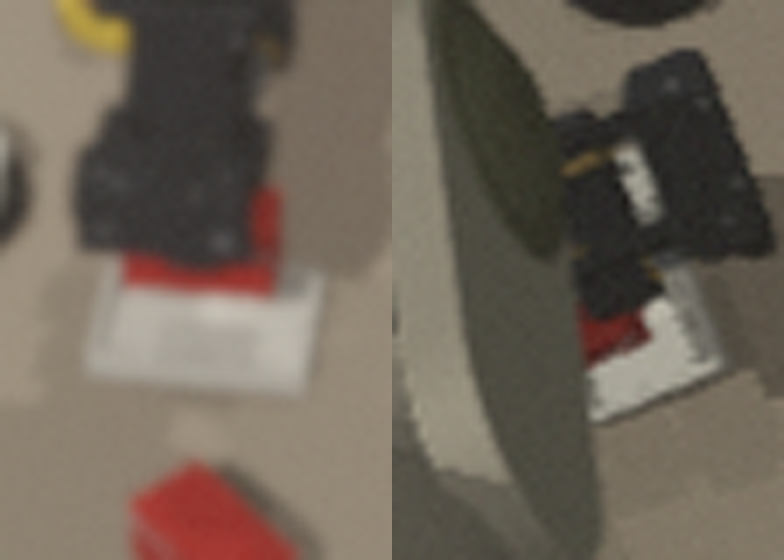

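The box is aligned above the tray, columns 125–278 against the tray's 90–320. Lowering.

Scaled: 0.035 m / 0.4 = 0.0875, 0.034 m / 0.4 = 0.085.

>>> send_rows:
  increments:
    - [0, 0, 0.03, 0]
    - [0, 0, 0.0575, 0]
    - [0, 0, 0.075, 0]
    - [0, 0, 0.085, 0]
    - [0, 0, 0.0875, 0]

```text
time: 30.35
ee_pos: [0.4618, 0.3109, -0.0086]
ee_rot: [-180.0, 0.1, 25.1]
wrist_force: [-0.5, -0.3, -1.1]
width: 0.38
grip_force: 30.0
```

Scaled: 0.001 m / 0.4 = 0.0025, 0.0005 m / 0.4 = 0.0013.

>>> send_rows:
  increments:
    - [0, 0, 0.0013, 0]
    - [0, 0, 0.0025, 0]
    - [0, 0, 0.0025, 0]

```text
time: 30.65
ee_pos: [0.4621, 0.3111, -0.0088]
ee_rot: [180.0, -0.0, 25.1]
wrist_force: [0.5, -0.1, -1.9]
width: 0.382
grip_force: 30.0
```

Scaled: 0.001 m / 0.4 = 0.0025, 0.0005 m / 0.4 = 0.0013.

>>> send_rows:
  increments:
    - [0, 0, 0.0013, 0]
    - [0, 0, 0.0025, 0]
    - [0, 0, 0.0025, 0]

```text
time: 30.95
ee_pos: [0.4622, 0.3111, -0.009]
ee_rot: [180.0, -0.1, 25.1]
wrist_force: [-2.0, -1.4, 9.0]
width: 0.381
grip_force: 30.0
```

Contact with the tray floor. Releasing and moving clear.

>>> send_rows:
  increments:
    - [0, 0, 0, 0]
    - [0, 0, 0, 0]
    - [0, 0, 0, 0]
    - [0, 0, 0, 0]
  gripper: 0.4

```text
time: 31.35
ee_pos: [0.462, 0.311, -0.0101]
ee_rot: [-180.0, 0.0, 25.1]
wrist_force: [0.4, -0.2, -0.2]
width: 0.696
grip_force: 0.0
```

>>> send_rows:
  increments:
    - [0, 0, -0.05, 0]
    - [0, 0, -0.1375, 0]
    - [0, 0, -0.225, 0]
    - [0, 0, -0.3125, 0]
    - [0, 0, -0.4, 0]

```text
time: 31.85
ee_pos: [0.4617, 0.3109, 0.1514]
ee_rot: [-180.0, 0.0, 25.1]
wrist_force: [0.3, 0.3, 0.2]
width: 0.703
grip_force: 0.0
```

Scaled: 0.2 m / 0.4 = 0.5, 0.16 m / 0.4 = 0.4.

>>> send_rows:
  increments:
    - [-0.045, 0.1, 0, 0]
    - [-0.09, 0.2, 0, 0]
    - [-0.135, 0.3, 0, 0]
    - [-0.18, 0.4, 0, 0]
    - [-0.225, 0.5, 0, 0]

```text
time: 32.35
ee_pos: [0.4648, 0.0901, 0.15]
ee_rot: [180.0, -0.0, 25.1]
wrist_force: [0.4, -0.6, -0.2]
width: 0.703
grip_force: 0.0
```

```bash
python3 -c "
from h import *
o=env.observe();print(o['ee_pos'],o['width'],o['time'])
a=env.grab_frame('side')[155:325,150:350];b=env.grab_frame('top')[130:280,85:205]
a=cv2.resize(a,(480,408),interpolation=2);b=cv2.resize(b,(320,400),interpolation=2);b=cv2.copyMakeBorder(b,0,8,0,0,0)
cv2.imwrite('pics/c14.png',np.ascontiguousarray(np.hstack([a,b])[:,:,::-1]))
"
```

```text
[0.46483313 0.09009267 0.15000213] 0.7025149603051861 32.35
```

View pics/c14.png

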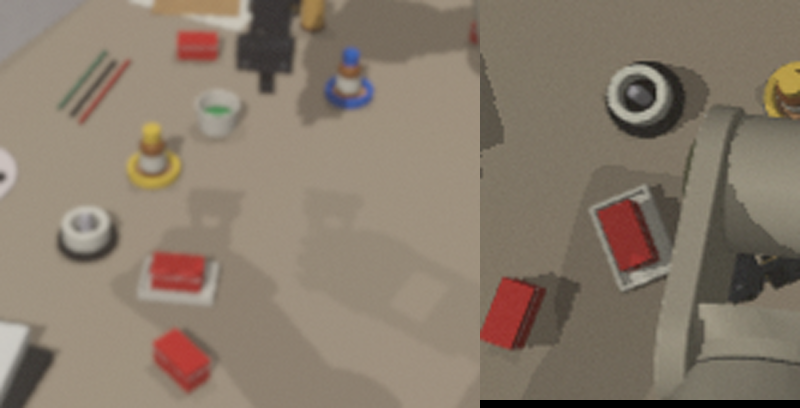

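The final picture shows the box lengthwise in the tray at (178,272), the tape flat on its base at (86,230), and both bottles upright in their matching rings at (152,160) and (349,85). Handing in.

```bash
python3 -c "
from workcell import env
print(env.hand_in())"
```

```text
the job is handed in; nothing more can be done
None
```

The job is handed in at about 32 s: both ink bottles are upright in their matching rings, the tape is flat on the post's base, and the red box nearest the base lies lengthwise, right way up, in the tray.

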